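Sharpener out of the sliding-door desk organiser

TASK

The steel pencil sharpener is in the plywood desk organiser, under one of its two clear sliding doors. Slide that door open past the other one, take the sharpener out and stand it upright in the blue tray. Leave the other door as it is, and the glue pot under it in its place.

Things in the scene. Friction and masses are not known exactly. Their poses are not given: they have to be found in the camera images.
- case: Desk organiser: a fixed low plywood box, 200 mm (its x) by 360 mm (its y), 74 mm high; origin at the centre of its underside, z up. A divider at y = 0 parts it into a left (+y) and a right (-y) compartment, each 176 by 167 mm inside, floor 6 mm up. Two clear doors lie flat in its top, inside the rim, and slide along its y. The sharpener is in one compartment, either one, the glue pot in the other
- left_door (a joint): How far the left (+y) door is open, m: 0 shut, 0.125 fully open. A clear panel 172 mm (case x) by 175 mm (case y), 4 mm thick, top face 64 mm above the desk, with thin aluminium end strips. It opens towards the case's -y, under the right door, and then uncovers the outer 125 mm of its compartment. May start up to 15 mm ajar; about 2 N of friction, stays where left
- right_door (a joint): How far the right (-y) door is open, m: 0 shut, 0.125 fully open. A clear panel 172 mm (case x) by 175 mm (case y), 4 mm thick, top face 71 mm above the desk, with thin aluminium end strips. It opens towards the case's +y, over the left door, and then uncovers the outer 125 mm of its compartment. May start up to 15 mm ajar; about 2 N of friction, stays where left
- left_knob (a point): The knob of the left (+y) door, a black upright round knob, 20 mm in diameter and 24 mm tall, standing on the top face of the door 15 mm (to its axis) from the door's outer end. This point is on the knob's axis, half-way up (12 mm above the door's face). With the door fully open there are still 25 mm from the knob's axis to the edge of the other door
- right_knob (a point): The knob of the right (-y) door, a black upright round knob, 20 mm in diameter and 24 mm tall, standing on the top face of the door 15 mm (to its axis) from the door's outer end. This point is on the knob's axis, half-way up (12 mm above the door's face). It moves with the door
- sharpener_mid (a point): The pencil sharpener: a loose upright steel cylinder with two dark bands and a dark hole in its flat top, 36 mm in diameter, 50 mm tall, about 0.12 kg. This point is its centre, half-way up; z along its axis
- glue_mid (a point): The glue pot, to be left alone: a loose upright cylinder, white with a red cap, 36 mm in diameter, 50 mm tall. This point is its centre, half-way up
- blue_tray: The blue plastic tray, fixed on the desk beside an orange one that holds two erasers: open-topped, 130 mm (its x) by 120 mm (its y), 18 mm high, walls and floor 4 mm thick; origin at the centre of its underside, z up
There are look-alikes about, which are no part of the job. Of the things shaped like the blue_tray, the blue one is meant.

How it is judged:
By the outcome, as a careful person would: the job done as asked, in the order asked, and still so for the second after the job is handed in, with the robot touching nothing.
It also fails if it takes over 53 s, if anything falls off the work surface, if the arm or the gripper's body presses on something with over 40 N, if the wrist force passes 120 N, or if a joint passes its speed limit or range.

ROBOT

A 6-joint arm with a two-finger parallel gripper is mounted at the origin on the work surface. World frame = base frame: x ahead of the robot, y to its left, z up, the work surface at z = 0. Lengths are in m, angles in rad, forces in N, time in s.
With the tool pointing down it reaches from about 0.3 to 0.775 m from the base axis. Payload 14.6 kg.
Tool frame: the origin (TCP) lies at the very end of the fingers, on their centre line; the grasp point (between the pads) lies 19 mm behind it; z points along the fingers, y is the line along which they close (so a half turn about z gives the same grasp; the last joint's range is limited). The gripper opens to 94 mm and grips with 3 to 60 N. Pads are 16 mm wide; open, the fingers measure 119 mm over their backs; the gripper's body (75 mm by 177 mm) begins 78 mm behind the grasp point.
Start: joints at [-1.346, 0.3, 1.521, -0, 1.321, -0.067], TCP at [0.158, -0.527, 0.205] pointing down, gripper open.
Joint ranges: [-3.03, 3.03], [-0.79, 2.21], [0.23, 2.52], [-1.04, 4.18], [0, 3.07], [-2.55, 2.55]. Speed limits (rad/s): [2.22, 2.22, 2.57, 3.14, 3.14, 3.14].

INTERFACE

Orientations are given as [roll, pitch, yaw] about the fixed x, y, z axes, in that order (R = Rz(yaw) Ry(pitch) Rx(roll)).
In Python, from station import ctrl gives the robot as it stands.
- The arm moves only by the tool move_arm, never from a script. Its argument "increments" is a list of rows, each a list of 7 numbers: the opening, from 0 (shut) to 1 (fully open), then the shift along the tool's x, y, z in units of 50 mm (1.0 is 50 mm), then the turn, a rotation vector about the tool's x, y, z in rad. In form: [[claw, tx, ty, tz, rx, ry, rz], ...]. A call has 1 to 20 rows; each row shifts and turns the commanded pose from where the row before left it, along the tool's axes as they then stand; what a row does not reach is not made up. A row lasts 1/10 s, in which the tool goes at most 50 mm and 8.59 degrees, less where a joint would pass 70% of its speed; a pose out of reach is approached as far as the arm can. A call is refused whole if a number of a shift passes 1 or a number of a turn 0.15, either way. A call with a gripper value outside its range is refused whole. The fingers move at their own pace and stop on an object; "force" is the grip in N (left out, the last holds). Time passes only in rows, so rows that do not move let the fingers close. It gives the time, the measured TCP pose, the force, the opening and the grip force at its end, in the units of the state.
- ctrl.get_obs(): the state, without advancing time (a new reading comes with each control period).
- ctrl.camera(name): name is "side" or "top" or "wrist"; returns a dict with "color" (384x512x3 uint8, blue, green, red), "K" (3x3 intrinsics, pixels), "pose" (4x4, takes a point from camera to world coordinates); the wrist camera has in their place "tool_from_camera" (4x4, takes a point from camera to tool coordinates, whose origin is the TCP and whose axes are the flange's). Camera axes: x right, y down, z forward; pixel columns grow to the right and rows downward; lengths in m; the calibration is good to about 2 mm. A picture is of the moment at which its call begins: read the wrist's pose just before it. There is no depth.
- ctrl.hand_in(): hands the job in; it is judged then, once.
Trained networks look in a picture, given as the dict that the camera call returned (one of the last four; its "shot" number tells which), for a name from the list of things; names that differ only in an ending like _2 or _b are one class to them, and where a whole thing is asked for, a point or a joint stands for the part that bears it (a point fixed in the world has none). Each returns a list of dicts, best first, with "conf" (0 to 1); they miss things now and then, are a little off and sometimes report something else, mostly with a low value. They report only what shows in the picture. A call takes as long as a camera call. They do not tell look-alikes from the thing itself.
- ctrl.cut_out(name, picture): "mask" (384x512 bool, what is visible of it) and "centre" ([row, column] in pixels, amid what is visible of it).
The state is a dict: "time_s": time; "qpos": joint angles; "joint_vel": joint speeds; "tau": joint torques, N m; "ee_pos": TCP position; "eef_rot": TCP orientation; "force": force on the tool from outside, world axes, zero at the start; "moment": the same for the moment, N m; "grip_width": finger opening in m; "grip_force": force on a finger pad.
Only numpy, scipy, OpenCV 4.12 (cv2) and the standard library are available. Lean on these libraries where they do the work, as an engineer would, in place of code of your own. Each camera call takes 0.05 s, during which the arm holds its last target. There are 200 camera calls.

## Working session

There is one attempt and no reset: what is moved stays moved. The work goes in short steps, Python scripts to look and compute and a tool call to move; the robot and the scene stay as the last step left them, time stands still between calls to the robot, and variables do not carry over. Pictures are saved under pics/ and viewed, at most 10 in all, crops included, and the job is handed in when it is done.

Besides the shell and the picture viewer there is one more tool, called as name([rows], argument=value, ...), one row to a line, values as JSON. move_arm: Moves the arm, as the interface text tells. Its arguments: {"type":"object","properties":{"increments":{"type":"array","items":{"type":"array","items":{"type":"number"}}},"force":{"type":"number"}},"required":["increments"]}

```bash
mkdir -p pics; ls
cat > h.py <<'E'
import numpy as np, cv2
from station import ctrl
def ray(c,px,T=None):
    T=c["pose"] if T is None else T
    d=np.linalg.inv(c["K"])@[px[1],px[0],1.]
    return T[:3,3],T[:3,:3]@d
def at_z(c,px,z,T=None):  # px = row,col
    o,d=ray(c,px,T); return (o+d*(z-o[2])/d[2])
def find(c,names):
    for n in names:
        for r in ctrl.cut_out(n,c)[:3]:
            print(n,round(r["conf"],2),np.round(r["centre"],1),int(r["mask"].sum()))
E
python3 - <<'E'
from h import *
s=ctrl.camera("side");t=ctrl.camera("top")
cv2.imwrite("pics/a.png",np.vstack([t["color"],s["color"]])[:, :]) 
cv2.imwrite("pics/top.png",cv2.resize(t["color"],(800,600)));cv2.imwrite("pics/side.png",cv2.resize(s["color"],(800,600)))
N=["case","left_door","right_door","left_knob","right_knob","sharpener_mid","glue_mid","blue_tray"]
Z=dict(left_knob=.088,right_knob=.095,sharpener_mid=.056,glue_mid=.056,blue_tray=.01,case=.07,left_door=.064,right_door=.071)
for nm,c in(("top",t),("side",s)):
    print(nm,np.round(c["pose"][:3,3],3))
    for n in N:
        for r in ctrl.cut_out(n,c)[:3]:
            print(n,round(r["conf"],2),np.round(r["centre"],1),int(r["mask"].sum()),np.round(at_z(c,r["centre"],Z[n]),3))
E
```

```text
pics
top [0.32  0.127 1.175]
case 0.72 [125.1 352.8] 11064 [ 0.594 -0.133  0.07 ]
left_door 0.95 [120.7 318.3] 3670 [ 0.609 -0.044  0.064]
right_door 0.94 [127.8 381.6] 4431 [ 0.586 -0.208  0.071]
right_door 0.33 [120.  319.2] 3607 [ 0.609 -0.045  0.071]
left_knob 0.64 [118.7 318.9] 3646 [ 0.608 -0.042  0.088]
right_knob 0.71 [123.8 378.5] 4365 [ 0.591 -0.193  0.095]
glue_mid 0.22 [127.2 380.9] 4348 [ 0.591 -0.21   0.056]
blue_tray 0.94 [218.6 101.5] 2346 [0.364 0.536 0.01 ]
blue_tray 0.88 [264.8 175.9] 2233 [0.239 0.337 0.01 ]
blue_tray 0.71 [134.7 202.1] 2078 [0.588 0.267 0.01 ]
side [ 0.367 -1.024  1.002]
case 0.63 [274.5 322.5] 9287 [ 0.589 -0.208  0.07 ]
left_door 0.71 [231.3 322.5] 2144 [ 0.618 -0.045  0.064]
left_door 0.23 [180.7 298.4] 1016 [0.583 0.19  0.064]
right_door 0.77 [274.2 324.8] 3642 [ 0.595 -0.208  0.071]
left_knob 0.97 [231.9 320.1] 2145 [ 0.605 -0.072  0.088]
right_knob 0.97 [274.6 326. ] 3628 [ 0.592 -0.231  0.095]
glue_mid 0.2 [229.3 320.2] 2224 [ 0.615 -0.028  0.056]
blue_tray 0.76 [178.2 300.5] 1050 [0.604 0.273 0.01 ]
blue_tray 0.76 [171.6 193.6] 688 [0.243 0.336 0.01 ]
blue_tray 0.65 [142.3 228.4] 769 [0.367 0.512 0.01 ]
```

View pics/top.png

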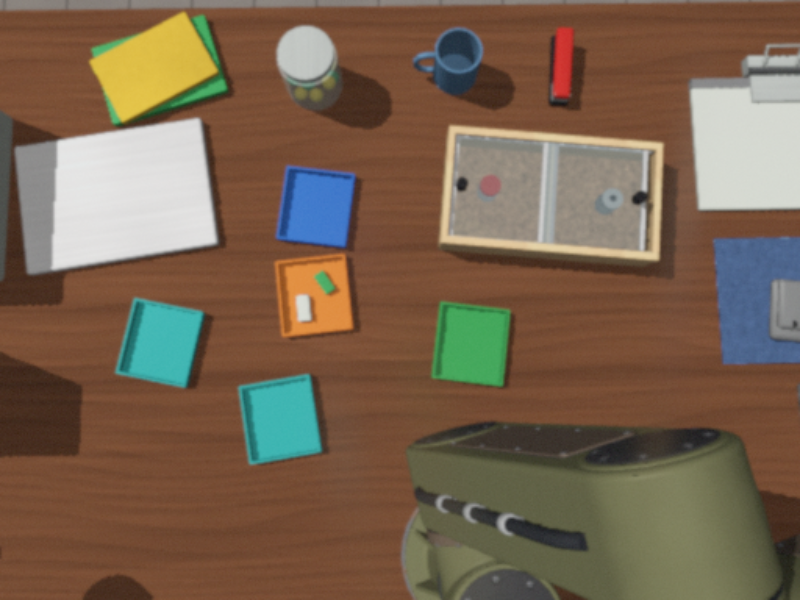

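View pics/side.png

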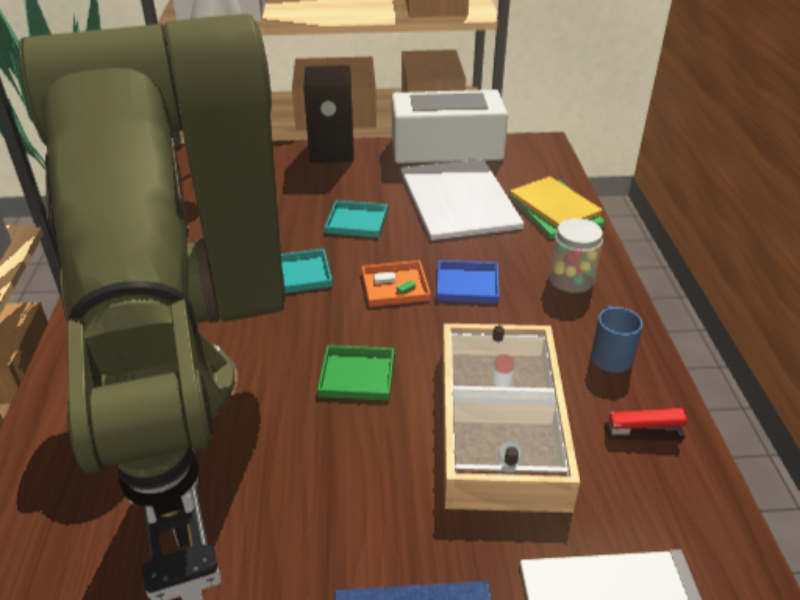

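The top view shows the sharpener (grey with a hole, at 612,198) in the right compartment and the glue pot (red cap, at 490,185) in the left. The knobs are at (640,198) and (461,184), and the blue tray at (316,207).

Run:
```python
from h import *
t=ctrl.camera("top");s=ctrl.camera("side")
f=lambda c,x,y,z:np.round(at_z(c,(y*.64,x*.64),z),3)
for p in((450,127),(663,143),(658,262),(440,246)):print("rim",f(t,*p,.074))
for p in((443,326),(551,326),(573,487),(447,484)):print("rimS",f(s,*p,.074))
print("rk",f(t,640,198,.085),f(s,512,456,.085));print("lk",f(t,461,184,.078),f(s,498,334,.076))
print("sh",f(t,612,198,.056),"glue",f(t,490,185,.056))
for p in((286,167),(355,173),(347,248),(277,241)):print("tray",f(t,*p,.018))
o=ctrl.get_obs();print(o["ee_pos"],o["eef_rot"],o["grip_width"])
w=ctrl.camera("wrist");print(np.round(w["tool_from_camera"],3),np.round(w["K"],1))
```

```text
rim [0.714 0.034 0.074]
rim [ 0.681 -0.324  0.074]
rim [ 0.479 -0.303  0.074]
rim [0.511 0.055 0.074]
rimS [0.519 0.047 0.074]
rimS [0.72  0.033 0.074]
rimS [ 0.671 -0.331  0.074]
rimS [ 0.485 -0.313  0.074]
rk [ 0.584 -0.276  0.085] [ 0.589 -0.276  0.085]
lk [0.614 0.018 0.078] [0.617 0.015 0.076]
sh [ 0.592 -0.239  0.056] glue [ 0.618 -0.033  0.056]
tray [0.665 0.319 0.018]
tray [0.653 0.198 0.018]
tray [0.52  0.213 0.018]
tray [0.534 0.334 0.018]
[ 0.15824606 -0.52673912  0.20543315] [-3.14158094e+00 -1.13548299e-05  2.91857601e-01] 0.0938695874655241
[[ 0.    -0.959 -0.282  0.083]
 [ 1.    -0.     0.001 -0.   ]
 [-0.001 -0.282  0.959 -0.179]
 [ 0.     0.     0.     1.   ]] [[302.8   0.  257.8]
 [  0.  302.8 190.2]
 [  0.    0.    1. ]]
```

move_arm([
  [0.5, 0, 0, 0, 0, 0, -0.1484],
  [0.5, 0, 0, 0, 0, 0, -0.1484],
  [0.5, 0, 0, 0, 0, 0, -0.1484],
  [0.5, 0, 0, 0, 0, 0, -0.1484],
  [0.5, 0, 0, 0, 0, 0, -0.1484],
  [0.5, 0, 0, 0, 0, 0, -0.1484],
  [0.5, 0, 0, 0, 0, 0, -0.1484],
  [0.5, 0, 0, 0, 0, 0, -0.1484],
])

```text
time_s: 1.85
ee_pos: [0.1582, -0.5267, 0.2054]
eef_rot: [3.142, -0.0, 1.485]
force: [-0.3, 0.5, 0.3]
grip_width: 0.047
grip_force: 0.0
```

move_arm([
  [0.5, 0.36, 0.5, 0, 0, 0, 0],
  [0.5, 0.36, 0.5, 0, 0, 0, 0],
  [0.5, 0.36, 0.5, 0, 0, 0, 0],
  [0.5, 0.36, 0.5, 0, 0, 0, 0],
  [0.5, 0.36, 0.5, 0, 0, 0, 0],
  [0.5, 0.36, 0.5, 0, 0, 0, 0],
  [0.5, 0.36, 0.5, 0, 0, 0, 0],
  [0.5, 0.36, 0.5, 0, 0, 0, 0],
  [0.5, 0.36, 0.5, 0, 0, 0, 0],
  [0.5, 0.36, 0.5, 0, 0, 0, 0],
  [0.5, 0.36, 0.5, 0, 0, 0, 0],
  [0.5, 0.36, 0.5, 0, 0, 0, 0],
  [0.5, 0.36, 0.5, 0, 0, 0, 0],
  [0.5, 0.36, 0.5, 0, 0, 0, 0],
  [0.5, 0.36, 0.5, 0, 0, 0, 0],
  [0.5, 0.36, 0.5, 0, 0, 0, 0],
  [0.5, 0, 0, 0.3, 0, 0, 0],
  [0.5, 0, 0, 0, 0, 0, 0],
  [0.5, 0, 0, 0, 0, 0, 0],
])

```text
time_s: 3.75
ee_pos: [0.5822, -0.2771, 0.1901]
eef_rot: [-3.141, -0.0, 1.478]
force: [0.1, -0.0, 0.8]
grip_width: 0.0468
grip_force: 0.0
```

```bash
cat >> h.py <<'E'
from scipy.spatial.transform import Rotation as Ro
def wrist():
    o=ctrl.get_obs(); c=ctrl.camera("wrist")
    T=np.eye(4);T[:3,:3]=Ro.from_euler("xyz",o["eef_rot"]).as_matrix();T[:3,3]=o["ee_pos"]
    c["pose"]=T@c["tool_from_camera"]; return o,c,T
def delta(T,p): return np.round(T[:3,:3].T@(np.array(p)-T[:3,3])/.05,2)
E
python3 - <<'E'
from h import *
o,c,T=wrist(); print(o["ee_pos"],o["eef_rot"],o["force"],o["grip_width"],o["time_s"])
for n in("right_knob","left_knob","sharpener_mid"):
    for r in ctrl.cut_out(n,c)[:2]: print(n,r["conf"],r["centre"],r["mask"].sum(),at_z(c,r["centre"],.085))
cv2.imwrite("pics/w1.png",c["color"])
E
```

```text
[ 0.58216571 -0.2770949   0.19012848] [-3.14052049e+00 -3.06880955e-04  1.47835722e+00] [ 0.10232364 -0.04857731  0.78023889] 0.046809517293850675 3.75
right_knob 0.92 [94.1, 260.0] 35038 [ 0.59258365 -0.1890102   0.085     ]
left_knob 0.86 [0.0, 269.4] 580 [ 0.60700671 -0.11587746  0.085     ]
```

View pics/w1.png

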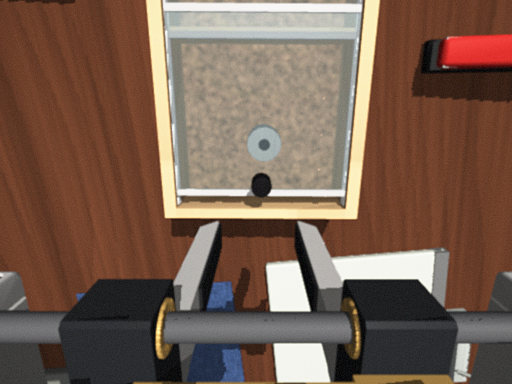

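The wrist view shows the knob at (261,185) and the sharpener's top at (264,144).

Run:
```python
from h import *
o,c,T=wrist()
k=at_z(c,(186,261),.083); print("knob",k,delta(T,[k[0],k[1],.077]))
print("sh",at_z(c,(144,264),.056))
for p in((218,165),(218,357)):print("rim",at_z(c,p,.074))
```

```text
knob [ 0.58640132 -0.2753702   0.083     ] [0.05 0.07 2.28]
sh [ 0.59318678 -0.23821207  0.056     ]
rim [ 0.48286589 -0.30326396  0.074     ]
rim [ 0.68356912 -0.32205453  0.074     ]
```

move_arm([
  [0.5, 0.05, 0.07, 0.5, 0, 0, 0],
  [0.5, 0, 0, 0.5, 0, 0, 0],
  [0.5, 0, 0, 0.5, 0, 0, 0],
  [0.5, 0, 0, 0.4, 0, 0, 0],
  [0.5, 0, 0, 0.2, 0, 0, 0],
  [0.5, 0, 0, 0.15, 0, 0, 0],
  [0.2, 0, 0, 0, 0, 0, 0],
  [0.1, 0, 0, 0, 0, 0, 0],
  [0, 0, 0, 0, 0, 0, 0],
  [0, 0, 0, 0, 0, 0, 0],
  [0, 0, 0, 0, 0, 0, 0],
  [0, 0, 0, 0, 0, 0, 0],
  [0, 0, 0, 0, 0, 0, 0],
  [0, 0, 0, 0, 0, 0, 0],
], force=15)

```text
time_s: 5.4
ee_pos: [0.5855, -0.2745, 0.0787]
eef_rot: [-3.139, -0.0, 1.479]
force: [-13.1, 2.0, 8.0]
grip_width: 0.0195
grip_force: 15.0
```

move_arm([
  [0, 0.05, -0.02, 0, 0, 0, 0],
  [0, 0.15, 0, 0, 0, 0, 0],
  [0, 0.2, 0, 0, 0, 0, 0],
  [0, 0.2, 0, 0, 0, 0, 0],
  [0, 0.2, 0, 0, 0, 0, 0],
  [0, 0.2, 0, 0, 0, 0, 0],
  [0, 0.2, 0, 0, 0, 0, 0],
  [0, 0.2, 0, 0, 0, 0, 0],
  [0, 0.2, 0, 0, 0, 0, 0],
  [0, 0.2, 0, 0, 0, 0, 0],
  [0, 0.15, 0, 0, 0, 0, 0],
  [0, 0.1, 0, 0, 0, 0, 0],
  [0, 0, 0, 0, 0, 0, 0],
])

```text
time_s: 6.7
ee_pos: [0.5956, -0.1712, 0.0787]
eef_rot: [3.14, -0.0, 1.48]
force: [-0.7, 1.5, 4.9]
grip_width: 0.0194
grip_force: 15.0
```

move_arm([
  [0, 0.04, 0, 0, 0, 0, 0],
  [0, 0.04, 0, 0, 0, 0, 0],
  [0, 0.03, 0, 0, 0, 0, 0],
  [0, 0.03, 0, 0, 0, 0, 0],
  [0, 0.02, 0, 0, 0, 0, 0],
  [0, 0, 0, 0, 0, 0, 0],
])

```text
time_s: 7.3
ee_pos: [0.5963, -0.1639, 0.0787]
eef_rot: [3.14, 0.0, 1.479]
force: [-1.3, -0.1, 5.6]
grip_width: 0.0194
grip_force: 15.0
```

move_arm([
  [0, 0.02, 0, 0, 0, 0, 0],
  [0, 0.02, 0, 0, 0, 0, 0],
  [0, 0, 0, 0, 0, 0, 0],
])

```text
time_s: 7.6
ee_pos: [0.5963, -0.1635, 0.0787]
eef_rot: [3.14, 0.003, 1.479]
force: [-0.6, -10.7, 4.1]
grip_width: 0.0198
grip_force: 15.0
```

move_arm([
  [0.4, -0.03, 0, 0, 0, 0, 0],
  [0.5, 0, 0, 0, 0, 0, 0],
  [0.5, 0, 0, 0, 0, 0, 0],
  [0.5, 0, 0, 0, 0, 0, 0],
  [0.5, 0, 0, -0.2, 0, 0, 0],
  [0.5, 0, 0, -0.4, 0, 0, 0],
  [0.5, 0, 0, -0.5, 0, 0, 0],
  [0.6, 0, 0, -0.5, 0, 0, 0],
  [0.6, -0.4, 0, -0.4, 0, 0, 0],
  [0.6, -0.5, 0, 0, 0, 0, 0],
  [0.6, -0.5, 0, 0, 0, 0, 0],
  [0.6, -0.5, 0, 0, 0, 0, 0],
  [0.6, -0.3, 0, 0, 0, 0, 0],
  [0.6, 0, 0, 0, 0, 0, 0],
  [0.6, 0, 0, 0, 0, 0, 0],
])

```text
time_s: 9.1
ee_pos: [0.5859, -0.2727, 0.1781]
eef_rot: [3.142, -0.0, 1.479]
force: [0.5, 0.8, 0.3]
grip_width: 0.0563
grip_force: 0.0
```

Run:
```python
from h import *
o,c,T=wrist(); print(o["ee_pos"],o["eef_rot"],o["force"],o["grip_width"],o["time_s"])
for r in ctrl.cut_out("sharpener_mid",c)[:2]:
    m=r["mask"];ys,xs=np.where(m);print(r["conf"],r["centre"],m.sum(),xs.min(),xs.max(),ys.min(),ys.max())
cv2.imwrite("pics/w2.png",c["color"])
```

```text
[ 0.58585729 -0.27274535  0.17808374] [ 3.14156186e+00 -2.31882345e-04  1.47898763e+00] [0.5273545  0.79761072 0.31688909] 0.05630969157371229 9.1
0.7 [148.3, 259.8] 1098 242 277 129 168
```

View pics/w2.png

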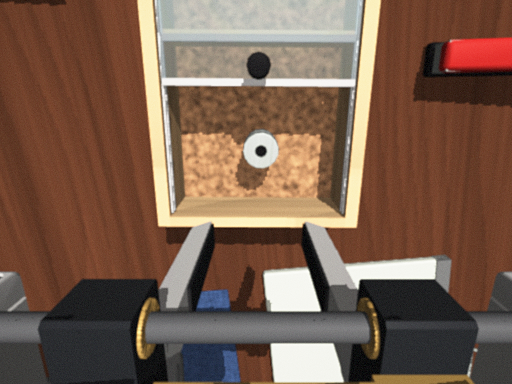

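The right door is open. The sharpener's hole is at (261,151), clear of the door's end strip at row 82.

Run:
```python
from h import *
o,c,T=wrist()
k=at_z(c,(150.5,261),.056); print(k,delta(T,[k[0],k[1],.02]))
```

```text
[ 0.5928304  -0.23749354  0.056     ] [0.7  0.07 3.16]
```

move_arm([
  [0.62, 0.35, 0.04, 0, 0, 0, 0],
  [0.62, 0.35, 0.03, 0, 0, 0, 0],
  [0.62, 0, 0, 0, 0, 0, 0],
  [0.62, 0, 0, 0.4, 0, 0, 0],
  [0.62, 0, 0, 0.5, 0, 0, 0],
  [0.62, 0, 0, 0.5, 0, 0, 0],
  [0.62, 0, 0, 0.5, 0, 0, 0],
  [0.62, 0, 0, 0.5, 0, 0, 0],
  [0.62, 0, 0, 0.4, 0, 0, 0],
  [0.62, 0, 0, 0.2, 0, 0, 0],
  [0.62, 0, 0, 0.15, 0, 0, 0],
  [0.62, 0, 0, 0, 0, 0, 0],
  [0.3, 0, 0, 0, 0, 0, 0],
  [0.2, 0, 0, 0, 0, 0, 0],
  [0.2, 0, 0, 0, 0, 0, 0],
  [0.2, 0, 0, 0, 0, 0, 0],
  [0.2, 0, 0, 0, 0, 0, 0],
  [0.2, 0, 0, 0, 0, 0, 0],
], force=20)

```text
time_s: 11.05
ee_pos: [0.5927, -0.239, 0.0211]
eef_rot: [3.141, 0.0, 1.479]
force: [-1.9, 1.5, 6.2]
grip_width: 0.0352
grip_force: 20.0
```

move_arm([
  [0.2, 0, 0, -0.15, 0, 0, 0],
  [0.2, 0, 0, -0.35, 0, 0, 0],
  [0.2, 0, 0, -0.5, 0, 0, 0],
  [0.2, 0, 0, -0.5, 0, 0, 0],
  [0.2, 0, 0, -0.5, 0, 0, 0],
  [0.2, 0, 0, -0.5, 0, 0, 0],
  [0.2, 0, 0, -0.5, 0, 0, 0],
  [0.2, 0, 0, -0.3, 0, 0, 0],
  [0.2, 0, 0, 0, 0, 0, 0],
])

```text
time_s: 11.95
ee_pos: [0.593, -0.2391, 0.1875]
eef_rot: [3.139, 0.001, 1.479]
force: [-0.0, 0.4, -1.5]
grip_width: 0.0359
grip_force: 20.0
```

move_arm([
  [0.2, 0.3, -0.03, 0, 0, 0, 0],
  [0.2, 0.6, -0.06, 0, 0, 0, 0],
  [0.2, 0.6, -0.06, 0, 0, 0, 0],
  [0.2, 0.6, -0.06, 0, 0, 0, 0],
  [0.2, 0.6, -0.06, 0, 0, 0, 0],
  [0.2, 0.6, -0.06, 0, 0, 0, 0],
  [0.2, 0.6, -0.06, 0, 0, 0, 0],
  [0.2, 0.6, -0.06, 0, 0, 0, 0],
  [0.2, 0.6, -0.06, 0, 0, 0, 0],
  [0.2, 0.6, -0.06, 0, 0, 0, 0],
  [0.2, 0.6, -0.06, 0, 0, 0, 0],
  [0.2, 0.6, -0.06, 0, 0, 0, 0],
  [0.2, 0.6, -0.06, 0, 0, 0, 0],
  [0.2, 0.6, -0.06, 0, 0, 0, 0],
  [0.2, 0.6, -0.06, 0, 0, 0, 0],
  [0.2, 0.6, -0.06, 0, 0, 0, 0],
  [0.2, 0.5, -0.04, 0, 0, 0, 0],
  [0.2, 0.2, -0.02, 0, 0, 0, 0],
  [0.2, 0, 0, 0, 0, 0, 0],
  [0.2, 0, 0, 0, 0, 0, 0],
])

```text
time_s: 13.95
ee_pos: [0.5887, 0.2629, 0.1848]
eef_rot: [-3.141, 0.001, 1.479]
force: [1.0, -0.6, -1.1]
grip_width: 0.0355
grip_force: 20.0
```

Run:
```python
from h import *
o,c,T=wrist(); print(o["ee_pos"],o["eef_rot"],o["force"],o["grip_width"],o["grip_force"],delta(T,(.593,.266,.02)))
s=ctrl.camera("side");t=ctrl.camera("top")
cv2.imwrite("pics/c1.png",np.hstack([c["color"][:, :400],s["color"][100:484,200:512]]) if 0 else np.hstack([cv2.resize(c["color"],(400,300)),cv2.resize(t["color"],(400,300))]))
```

```text
[0.58869846 0.26291752 0.18477512] [-3.14067218e+00  6.63352020e-04  1.47882203e+00] [ 0.95884011 -0.56723558 -1.12369366] 0.03546335033848189 19.99961346387863 [0.07 0.08 3.3 ]
```

View pics/c1.png

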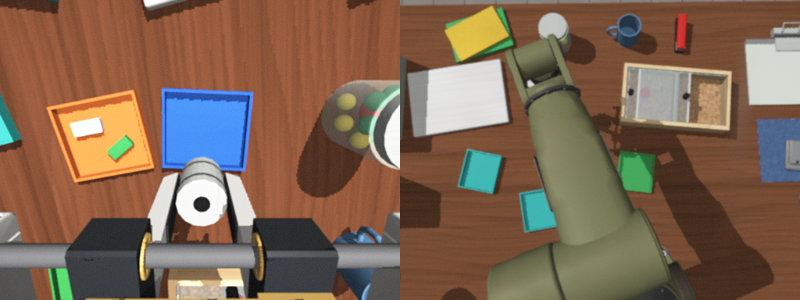

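The sharpener is upright in the grip at wrist view (203,200), with the blue tray below it, and the right door is open past the left one.

move_arm([
  [0.2, 0.07, 0.08, 0.3, 0, 0, 0],
  [0.2, 0, 0, 0.5, 0, 0, 0],
  [0.2, 0, 0, 0.5, 0, 0, 0],
  [0.2, 0, 0, 0.5, 0, 0, 0],
  [0.2, 0, 0, 0.5, 0, 0, 0],
  [0.2, 0, 0, 0.4, 0, 0, 0],
  [0.2, 0, 0, 0.2, 0, 0, 0],
  [0.2, 0, 0, 0.15, 0, 0, 0],
  [0.2, 0, 0, 0.1, 0, 0, 0],
  [0.2, 0, 0, 0.05, 0, 0, 0],
  [0.2, 0, 0, 0.05, 0, 0, 0],
  [0.2, 0, 0, 0, 0, 0, 0],
  [0.2, 0, 0, 0, 0, 0, 0],
])

```text
time_s: 15.4
ee_pos: [0.5935, 0.2668, 0.0234]
eef_rot: [3.141, -0.0, 1.479]
force: [-0.1, -0.1, -0.4]
grip_width: 0.0354
grip_force: 20.0
```

move_arm([
  [0.2, 0, 0, 0.02, 0, 0, 0],
  [0.2, 0, 0, 0.02, 0, 0, 0],
  [0.2, 0, 0, 0.02, 0, 0, 0],
  [0.2, 0, 0, 0, 0, 0, 0],
  [0.2, 0, 0, 0, 0, 0, 0],
])

```text
time_s: 15.9
ee_pos: [0.5933, 0.2667, 0.0199]
eef_rot: [-3.142, 0.0, 1.479]
force: [0.0, -0.2, -1.6]
grip_width: 0.0358
grip_force: 20.0
```

move_arm([
  [0.2, 0, 0, 0.02, 0, 0, 0],
  [0.2, 0, 0, 0, 0, 0, 0],
  [0.2, 0, 0, 0, 0, 0, 0],
])

```text
time_s: 16.2
ee_pos: [0.5934, 0.2668, 0.0191]
eef_rot: [3.141, -0.0, 1.479]
force: [-0.5, 0.7, 0.3]
grip_width: 0.0358
grip_force: 20.0
```

move_arm([
  [0.4, 0, 0, 0.01, 0, 0, 0],
  [0.45, 0, 0, 0, 0, 0, 0],
  [0.6, 0, 0, 0, 0, 0, 0],
  [0.65, 0, 0, 0, 0, 0, 0],
  [0.65, 0, 0, 0, 0, 0, 0],
  [0.65, 0, 0, -0.2, 0, 0, 0],
  [0.65, 0, 0, -0.4, 0, 0, 0],
  [0.65, 0, 0, -0.5, 0, 0, 0],
  [0.65, 0, 0, -0.5, 0, 0, 0],
  [0.65, 0, 0, -0.5, 0, 0, 0],
  [0.65, 0, 0, -0.5, 0, 0, 0],
  [0.65, 0, 0, -0.5, 0, 0, 0],
  [0.65, -0.5, 0, 0, 0, 0, 0],
  [0.65, -0.5, 0, 0, 0, 0, 0],
  [0.65, -0.5, 0, 0, 0, 0, 0],
  [0.65, 0, 0, 0, 0, 0, 0],
  [0.65, 0, 0, 0, 0, 0, 0],
])

```text
time_s: 17.9
ee_pos: [0.5866, 0.192, 0.1743]
eef_rot: [3.141, -0.0, 1.478]
force: [0.7, -0.6, 0.3]
grip_width: 0.0614
grip_force: 0.0
```

Run:
```python
from h import *
o,c,T=wrist(); s=ctrl.camera("side")
cv2.imwrite("pics/c2.png",np.hstack([cv2.resize(c["color"],(400,300)),cv2.resize(s["color"][100:340,220:512],(400,300))]))
for r in ctrl.cut_out("sharpener_mid",c)[:1]: print(r["conf"],r["centre"],at_z(c,r["centre"],.05))
```

```text
0.73 [107.5, 256.7] [0.59311471 0.26846672 0.05      ]
```

View pics/c2.png

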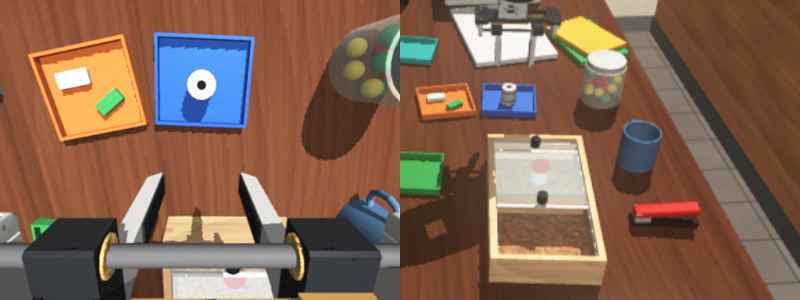

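The sharpener stands upright in the middle of the blue tray (wrist view at 202,85). The left door is still shut, with its knob at the far end, and the glue pot is still under it.

```bash
python3 -c "
from station import ctrl
print(ctrl.hand_in())"
```

```text
the job is handed in; nothing more can be done
None
```

The right door is open past the left one, the sharpener stands upright in the blue tray, the left door and glue pot were left untouched, and the job was handed in at about 18 s.

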